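# Press a foot socket home at the lever press and keep it pressed

## Robot

A 6-joint arm with a two-finger parallel gripper is mounted at the origin on the work surface. World frame = base frame: x ahead of the robot, y to its left, z up, the work surface at z = 0. Lengths are in m, angles in rad, forces in N, time in s.
With the tool pointing down it reaches from about 0.4 to 0.825 m from the base axis. Payload 7 kg.
Tool frame: the origin (TCP) lies at the very end of the fingers, on their centre line; the grasp point (between the pads) lies arm.hold_point_z behind it (arm.hold_point_z is the distance from the TCP to the grasp point, in m); z points along the fingers, y is the line along which they close (so a half turn about z gives the same grasp; the last joint's range is limited). The gripper opens to 88 mm and grips with 3 to 60 N. Pads are 19 mm wide; open, the fingers measure 130 mm over their backs; the gripper's body (78 mm by 193 mm) begins 47 mm behind the grasp point.
Start: joints at [-1.058, 0.359, 0.012, 0, -1.224, -0.288], TCP at [0.15, -0.658, 0.227] pointing down, gripper open.
Joint ranges: [-3.07, 3.07], [-1.43, 2.12], [-1.02, 1.25], [-3.03, 1.67], [-3.05, -0], [-3.03, 3.03]. Speed limits (rad/s): [2.39, 2.39, 3.01, 3.14, 3.14, 3.14].

## Interface

Orientations are given as [roll, pitch, yaw] about the fixed x, y, z axes, in that order (R = Rz(yaw) Ry(pitch) Rx(roll)).
In Python, from station import arm gives the robot as it stands.
- The arm moves only by the tool step_hand, called after "Call:" in YAML: its name, and indented under it one key for each argument. Schema: {"type":"object","properties":{"moves":{"type":"string"},"squeeze":{"type":"number"},"only":{"type":"string"},"quiet":{"type":"boolean"},"lines":{"type":"string"}},"required":["moves"],"additionalProperties":false}. moves is a string of 1 to 20 rows, one to a line, with the numbers parted by commas; each row has 5 numbers: the finger opening in m, then dx, dy, dz in m, then a turn about the tool's z in rad; each row is the pose to reach, as a shift and turn from the pose commanded when the call began, along the tool's axes at that moment; what a row does not reach only later rows make up. A row lasts 1/12 s, in which the tool goes at most 0.0417 m and 0.125 rad, less where a joint would pass 70% of its speed; a pose out of reach is approached as far as the arm can. The fingers move at their own pace and stop on an object; squeeze is the grip in N (left out, the last holds). Time passes only in rows, so rows that do not move let the fingers close. The tool returns the time, the measured TCP pose, the force, the opening and the grip force at its end. only (a regular expression) keeps the lines of the reply that match it, lines (a string "A,B") keeps lines A to B, and quiet returns only ok. Input that does not fit is refused with a message, and nothing moves.
- arm.get_state(): the state, without advancing time (a new reading comes with each control period).
- arm.grab_frame(name): name is "scene" or "top" or "wrist"; returns the picture (384x512x3 uint8, red, green, blue); there is no depth.
- arm.camera_params(name): a dict with "fx", "fy", "cx", "cy" (pixels), "D" ([k1, k2, p1, p2, k3] as OpenCV has them; the pictures are not rectified), "T" (4x4, takes a point from camera to world coordinates); the wrist camera has in their place "hand_eye" (4x4, takes a point from camera to tool coordinates, whose origin is the TCP and whose axes are the flange's). Camera axes: x right, y down, z forward; pixel columns grow to the right and rows downward; lengths in m; the calibration is good to about 2 mm. A picture is of the moment at which its call begins: read the wrist's pose just before it. camera_params takes no time and is no camera call.
- arm.job_done(): hands the job in; it is judged then, once.
The state is a dict: "t": time; "q": joint angles; "qd": joint speeds; "joint_efforts": joint torques, N m; "eef_pos": TCP position; "ee_rot": TCP orientation; "force": force on the tool from outside, world axes, zero at the start; "moment": the same for the moment, N m; "width": finger opening in m; "gripper_force": force on a finger pad.
Only numpy, scipy, OpenCV 4.12 (cv2) and the standard library are available. Lean on these libraries where they do the work, as an engineer would, in place of code of your own. Each camera call takes 0.05 s, during which the arm holds its last target. There are 200 camera calls.

## Task

Lay the white strip that has the half-inserted foot socket on the narrow bed of the lever press, the socket under the sprung nose and the strip lying along the bed, and let go of it. Then bring the press lever down by its handle so that the socket is pushed fully home, and keep the lever held there with the sprung nose squeezed by about half of its travel, never to the bottom, while the glue grabs: the program finishes while the robot is still holding the lever down. Leave the other things on the bench where they are.

Things in the scene. Friction and masses are not known exactly. Their poses are not given: they have to be found in the camera images.
- press: Bench lever press, white-painted C-frame fixed to the bench, head top 214 mm high. Origin on the bench under the ram axis; x runs from its open front to the column, y along the bed, z up. The head over the bed is 44 mm wide (y -22 to 22), from x -28 to 112, z 136 to 214; the column stands at x 52 to 108. The lever is on the -y side, its shaft along y at z 170 over the ram axis.
- bed_mark (a point): Point on the ram axis on the flat top of the steel bed, 45 mm above the bench; axes as the press. The bed is 40 mm wide (x -20 to 20) and runs from y -35 to 145. Dark stops beside it: end stop, face at y -31.5, 13 mm higher than the bed; back fence, face at x 26.5, 10 mm higher, y -30 to 40. A strip may touch them (its socket is then about 2 mm off the axis) or lie a few mm clear.
- strip: White-faced chipboard strip, 280 x 50 x 16 mm, about 0.17 kg, loose, foot socket in its upper face. Origin: centre of the underside; y along its length, z up. Socket axis at y -110 (30 mm from that end). On the press its x and y axes point as those of the press, the long part towards press +y. Grasped across its 50 mm width at the middle, the gripper clears the press head.
- socket_top (a point): Centre of the top of the foot socket, a grey plastic flange 30 mm across, 3 mm thick, on a 22 mm barrel: 8 to 11 mm above the strip's upper face at the start, 3 mm when fully home.
- socket (a joint): How far the socket is pushed in, 0 to 0.008 m; 0.008 is fully home, flange on the strip. It starts at 0 to 0.003 and resists with about 15 N of friction.
- nose_tip (a point): Centre of the flat underside of the black pressing nose (26 mm across) under the ram; 100 mm above the bench while the lever is up, so 39 mm above a strip on the bed.
- nose (a joint): How far the sprung nose is squeezed up into the ram, 0 to 0.012 m (0.012 is bottomed); 6 N per mm. About half means 0.006.
- lever (a joint): Press lever angle: 0 raised (a spring returns it there), grows as the handle goes down, up to 1.40 rad. Ram and nose go down 36 mm per rad. With the strip on the bed the nose meets the socket at 0.78 to 0.86 rad; with the socket home it is squeezed 6 mm at 1.17 rad and bottomed at 1.33 rad.
- lever_grip (a point): Middle of the lever's black round handle, 26 mm thick, 72 mm long, along the lever, 165 mm from the shaft. At lever angle a it is at x = -0.165 cos(0.66 - a), y = -0.055, z = 0.17 + 0.165 sin(0.66 - a) in the press frame: 271 mm up when raised, 90 mm at 1.17 rad. Pinched across y it can turn between the pads. About 3 N starts it; about 14 N down holds it at 1.17 rad.
- offcut: Bystander: a plain offcut of the same white strip, 150 x 50 x 16 mm, no socket, lying on the bench. Origin: centre of the underside.
- glue_bottle: Bystander: white glue bottle, 60 mm across, 170 mm tall, standing. Origin: centre of its base.
- socket_bin: Bystander: grey open bin, 130 x 160 x 60 mm, with spare sockets. Origin: centre of the underside.
- mallet: Bystander: hammer-shaped mallet, 220 mm long, lying on the bench. Origin: centre of the underside.

How it is judged:
On the way, in this order (a step that is already met when the one before it is completed fails the run):
1. the strip lies on the bed with its socket under the nose, let go, the lever still up (horizontal distance between socket_top and bed_mark below 0.007 m and z of strip in the frame of bed_mark between -0.003 and 0.003 m and angle between strip's own z axis and vertical below 0.05 rad and angle between the y axis of strip and the y axis of press, either way round below 0.1 rad and contact force between the fingers and strip below 0.2 N and linear speed of strip below 0.02 m/s and value of joint lever below 0.3 rad and value of joint socket below 0.005 m), for 0.3 s.
2. the socket is pushed home by the lever (value of joint socket above 0.007 m and value of joint nose above 0.002 m and contact force between the fingers and lever above 1 N), for 0.2 s.
At the end, for the whole second after the job is handed in: Fingers hold the lever down (over 3 N); socket in over 7 mm of 8; nose on it, squeezed 4 to 8.5 mm; strip at rest, flat on the bed (3 mm, 0.05 rad), along it within 0.1 rad, socket within 7 mm of the ram axis, strip untouched by the arm (value of joint socket above 0.007 m and value of joint nose between 0.004 and 0.0085 m and contact force between the fingers and lever above 3 N and contact force between nose and strip above 15 N and horizontal distance between socket_top and bed_mark below 0.007 m and z of strip in the frame of bed_mark between -0.003 and 0.003 m and angle between strip's own z axis and vertical below 0.05 rad and angle between the y axis of strip and the y axis of press, either way round below 0.1 rad and contact force between the arm and strip below 0.2 N and linear speed of strip below 0.02 m/s); the arm keeps its last pose, push and grip.
It fails at once if the nose is bottomed (squeezed more than 11 mm) (value of joint nose above 0.011 m).
It fails at once if the other things on the bench are disturbed (moved more than 30 mm) (distance of any of offcut, glue_bottle, socket_bin, mallet from where it was at the start of the episode above 0.03 m).
It also fails if it takes over 58 s, if anything falls off the work surface, if the arm or the gripper's body presses on something with over 40 N, if the wrist force passes 120 N, or if a joint passes its speed limit or range.

## Working session

There is one attempt and no reset: what is moved stays moved. The work goes in short steps, Python scripts to look and compute and a tool call to move; the robot and the scene stay as the last step left them, time stands still between calls to the robot, and variables do not carry over. Pictures are saved under pics/ and viewed, at most 10 in all, crops included, and the job is handed in when it is done.

```bash
ls; mkdir -p pics; cat > h.py <<'E'
import numpy as np, cv2
from station import arm
def cam(n):
    p=arm.camera_params(n); K=np.array([[p['fx'],0,p['cx']],[0,p['fy'],p['cy']],[0,0,1.]]); return p,K,np.array(p['D'],float)
E
python3 - <<'E'
from h import *
s=arm.get_state(); print(s, arm.hold_point_z)
for n in('scene','top'):
    im=arm.grab_frame(n); cv2.imwrite(f'pics/{n}.png',cv2.resize(im[:,:,::-1],(800,600),interpolation=cv2.INTER_CUBIC))
    print(n,arm.camera_params(n))
print(arm.camera_params('wrist'))
E
```

```text
pics
station.py
{'t': 0.0, 'q': array([-1.05790650e+00,  3.59397431e-01,  1.10331866e-02, -3.44421138e-04,
       -1.22408596e+00, -2.88084630e-01]), 'qd': array([ 0.00030773,  0.00023771,  0.00208534, -0.00062361, -0.00033427,
        0.00094188]), 'joint_efforts': array([-3.05928961e-05, -5.82722640e+01,  2.93055940e+01,  6.99694321e+00,
        6.80347293e-03, -1.70673679e-04]), 'eef_pos': array([ 0.15031645, -0.65753937,  0.22560572]), 'ee_rot': array([ 3.13991494e+00, -1.59505955e-04, -2.91690463e+00]), 'force': array([ 0.13263902, -1.09021466, -0.90521222]), 'moment': array([-0.00880059,  0.0219001 ,  0.03215415]), 'gripper_force': 0.0, 'width': 0.08753052897959696} 0.0188
scene {'fx': 388.3315333409554, 'fy': 388.3315333409554, 'cx': 245.5772732604737, 'cy': 194.71252030056846, 'D': array([-0.12940009,  0.        ,  0.        ,  0.        ,  0.        ]), 'T': array([[ 0.18259917,  0.69000071, -0.70039743,  1.27123372],
       [ 0.98305613, -0.11648864,  0.14153106, -0.11563292],
       [ 0.01606818, -0.71437345, -0.69958015,  0.94970285],
       [ 0.        ,  0.    
[... 306 characters left out ...]
,  0.02275853, -0.00705616,  0.03757436],
       [ 0.00412757, -0.12624892, -0.99199001,  1.54234189],
       [ 0.        ,  0.        ,  0.        ,  1.        ]])}
{'fx': 302.0125406009422, 'fy': 302.0125406009422, 'cx': 258.03016885156194, 'cy': 190.2032633475601, 'D': array([-0.06154829,  0.        ,  0.        ,  0.        ,  0.        ]), 'hand_eye': array([[-2.45144696e-04, -9.57974398e-01, -2.86853608e-01,
         7.88635364e-02],
       [ 9.99999713e-01, -2.90582697e-05, -7.57555566e-04,
         9.45005127e-04],
       [ 7.17383368e-04, -2.86853711e-01,  9.57974130e-01,
        -1.58003859e-01],
       [ 0.00000000e+00,  0.00000000e+00,  0.00000000e+00,
         1.00000000e+00]])}
```

View pics/scene.png

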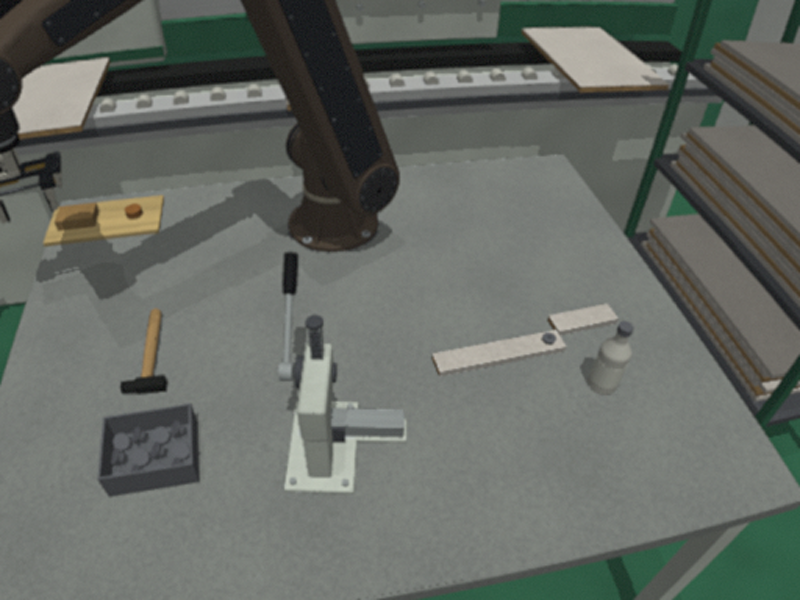

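View pics/top.png

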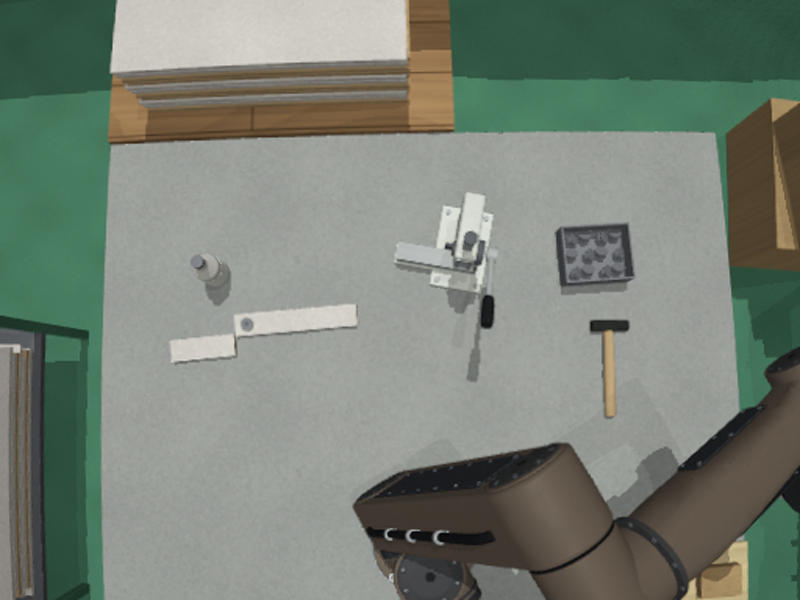

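The scene view (800×600) shows the strip with corners (433,350), (565,346), (438,371) and its socket at (550,339). The press bed end is near (404,420), and the lever is up with its handle around (290,272).

The top view shows the strip corners (234,315), (356,305), (357,326), (237,338) and the socket at (247,324). The bed end is at (397,243)/(394,263) and the handle at (487,311). The socket end points the wrong way, so the strip needs about a half turn.

```bash
cat >> h.py <<'E'
def Tw(n,s=None):
    p=arm.camera_params(n)
    if 'T' in p: return np.array(p['T'])
    from scipy.spatial.transform import Rotation as R
    T=np.eye(4); T[:3,:3]=R.from_euler('xyz',s['ee_rot']).as_matrix(); T[:3,3]=s['eef_pos']
    return T@np.array(p['hand_eye'])
def ray(n,uv,s=None,T=None):
    p,K,D=cam(n); T=Tw(n,s) if T is None else np.array(T)
    u=cv2.undistortPoints(np.array([[uv]],float),K,D)[0,0]
    d=T[:3,:3]@np.array([u[0],u[1],1]); return T[:3,3],d/np.linalg.norm(d)
def tri(rays):
    A=sum(np.eye(3)-np.outer(d,d) for o,d in rays); b=sum((np.eye(3)-np.outer(d,d))@o for o,d in rays)
    x=np.linalg.solve(A,b); return x.round(4), [round(float(np.linalg.norm((np.eye(3)-np.outer(d,d))@(x-o))),4) for o,d in rays]
def onz(r,z): o,d=r; return (o+d*(z-o[2])/d[2]).round(4)
def proj(n,P,s=None,T=None):
    p,K,D=cam(n); T=Tw(n,s) if T is None else np.array(T); Ti=np.linalg.inv(T)
    return cv2.projectPoints(np.array(P,float).reshape(-1,3),cv2.Rodrigues(Ti[:3,:3])[0],Ti[:3,3],K,D)[0][:,0]
E
python3 - <<'E'
from h import *
k=.64
P={'socket':((550,338),(247,324)),'c1':((433,350),(356,305)),'c2':((438,371-7),(357,326)) ,'c4':((565,346),(234,315)),'handle':((290,272),(487,311)),'knob':((315,322),(470,238)),'bedend':((404,411),(397,243)),'bottle':((605,385),(215,280)),'binA':((197,482),(633,280))}
for n,(a,b) in P.items():
    a=np.array(a)*k;b=np.array(b)*k
    print(n,tri([ray('scene',a),ray('top',b)]),'top z16',onz(ray('top',b),.016),'z45',onz(ray('top',b),.045))
E
```

```text
socket (array([0.4978, 0.3954, 0.0195]), [0.0039, 0.0039]) top z16 [0.4967 0.3923 0.016 ] z45 [0.4942 0.3856 0.045 ]
c1 (array([0.5285, 0.1363, 0.0672]), [0.0024, 0.0024]) top z16 [0.5348 0.1422 0.016 ] z45 [0.5315 0.1402 0.045 ]
c2 (array([ 0.4919,  0.1514, -0.0211]), [0.0086, 0.0086]) top z16 [0.4868 0.1406 0.016 ] z45 [0.4845 0.1386 0.045 ]
c4 (array([0.519 , 0.4253, 0.0119]), [0.0016, 0.0016]) top z16 [0.518  0.4227 0.016 ] z45 [0.515  0.4153 0.045 ]
handle (array([ 0.489 , -0.1218,  0.2715]), [0.0015, 0.0015]) top z16 [ 0.5142 -0.1557  0.016 ] z45 [ 0.5113 -0.152   0.045 ]
knob (array([ 0.6275, -0.0929,  0.2866]), [0.0017, 0.0017]) top z16 [ 0.6843 -0.123   0.016 ] z45 [ 0.6782 -0.1199  0.045 ]
bedend (array([0.6644, 0.0465, 0.0749]), [0.0011, 0.0011]) top z16 [0.6762 0.0458 0.016 ] z45 [0.6703 0.0456 0.045 ]
bottle (array([ 0.6081,  0.4837, -0.0226]), [0.0049, 0.0049]) top z16 [0.6001 0.4681 0.016 ] z45 [0.5956 0.4599 0.045 ]
binA (array([ 0.6067, -0.4443, -0.1039]), [0.0948, 0.0948]) top z16 [ 0.5781 -0.5011  0.016 ] z45 [ 0.574  -0.4908  0.045 ]
```

Call:
step_hand:
  moves: "0.088,-0.05,0.05,-0.17,-0.6\n0.088,-0.05,0.05,-0.17,-0.6\n0.088,-0.05,0.05,-0.17,-0.6\n0.088,-0.05,0.05,-0.17,-0.6\n0.088,-0.05,0.05,-0.17,-0.6\n0.088,-0.55,0.61,-0.17,-2.4\n0.088,-0.55,0.61,-0.17,-2.4\n0.088,-0.55,0.61,-0.17,-2.4\n0.088,-0.55,0.61,-0.17,-2.4\n0.088,-0.55,0.61,-0.17,-2.4\n0.088,-0.55,0.61,-0.17,-2.4\n0.088,-0.55,0.61,-0.17,-2.4\n0.088,-0.55,0.61,-0.17,-2.4\n0.088,-0.55,0.61,-0.17,-2.4\n0.088,-0.55,0.61,-0.17,-2.4\n0.088,-0.55,0.61,-0.17,-2.4\n0.088,-0.55,0.61,-0.17,-2.4\n0.088,-0.55,0.61,-0.17,-2.4\n0.088,-0.55,0.61,-0.17,-2.4\n0.088,-0.55,0.61,-0.17,-2.4"

```text
t: 1.77
eef_pos: [0.4901, -0.0487, 0.3967]
ee_rot: [-3.141, -0.0, -0.509]
force: [1.9, 0.0, 0.7]
width: 0.0876
gripper_force: 0.0
```

```bash
cat >> h.py <<'E'
def delta(target,yaw,s=None):
    "tool-axis shift and turn from the present pose to a tool-down pose"
    s=s or arm.get_state(); T=np.eye(3); from scipy.spatial.transform import Rotation as R
    M=R.from_euler('xyz',s['ee_rot']).as_matrix(); d=M.T@(np.array(target)-s['eef_pos'])
    return d.round(4), round(float(s['ee_rot'][2]-yaw),4), s['q'].round(3), s['eef_pos'].round(4), s['ee_rot'].round(4)
E
python3 -c "
from h import *
print(delta([.55,.06,.40],1.63-2*np.pi))"
```

```text
(array([-0.0007, -0.1241, -0.0033]), 4.1441, array([ 0.301, -0.016, -0.071, -0.   , -1.515,  0.761]), array([ 0.4901, -0.0487,  0.3967]), array([-3.1411e+00, -2.0000e-04, -5.0910e-01]))
```

Call:
step_hand:
  moves: "0.088,0,-0.124,0,-2.14\n0.088,0,-0.124,0,-2.14\n0.088,0,-0.124,0,-2.14\n0.088,0,-0.124,0,-2.14\n0.088,0,-0.124,0,-2.14\n0.088,0,-0.124,0,-2.14\n0.088,0,-0.124,0,-2.14\n0.088,0,-0.124,0,-2.14\n0.088,0,-0.124,0,-2.14\n0.088,0,-0.124,0,-2.14\n0.088,0,-0.124,0,-2.14\n0.088,0,-0.124,0,-2.14\n0.088,0,-0.124,0,-2.14\n0.088,0,-0.124,0,-2.14\n0.088,0,-0.124,0,-2.14\n0.088,0,-0.124,0,-2.14\n0.088,0,-0.124,0,-2.14\n0.088,0,-0.124,0,-2.14\n0.088,0,-0.124,0,-2.14\n0.088,0,-0.124,0,-2.14"

```text
t: 3.43
eef_pos: [0.5511, 0.0569, 0.3964]
ee_rot: [-3.141, 0.0, 1.619]
force: [-0.4, -0.5, 0.2]
width: 0.0878
gripper_force: 0.0
```

```bash
python3 - <<'E'
from h import *
s=arm.get_state(); im=arm.grab_frame('wrist'); np.savez('w1.npz',im=im,T=Tw('wrist',s))
cv2.imwrite('pics/w1.png',cv2.resize(im[:,:,::-1],(800,600),interpolation=cv2.INTER_CUBIC))
print(delta([.51,.21,.36],1.63))
E
```

```text
(array([ 0.1549, -0.0335,  0.0364]), -0.0102, array([ 0.456,  0.095,  0.045, -0.   , -1.521,  2.734]), array([0.5511, 0.057 , 0.3964]), array([-3.1414,  0.    ,  1.6198]))
```

View pics/w1.png

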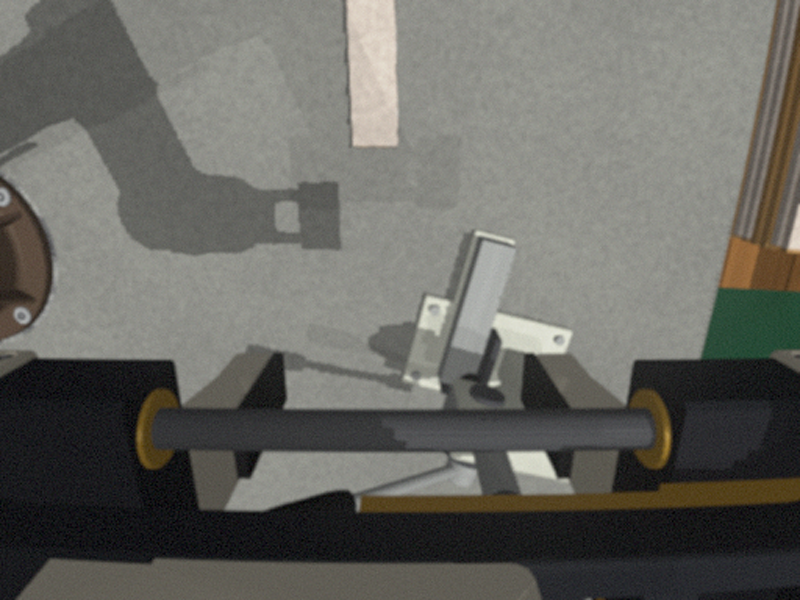

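The wrist view shows the bed's steel top running from its end at about (476–514, 240) down to (450,375) at its left edge. The strip's near end is at (350–398,146), and there is nothing between the arm and the strip.

Call:
step_hand:
  moves: "0.088,0.2,-0.034,0.04,-0.01\n0.088,0.2,-0.034,0.04,-0.01\n0.088,0.2,-0.034,0.04,-0.01\n0.088,0.2,-0.034,0.04,-0.01\n0.088,0.2,-0.034,0.04,-0.01\n0.088,0.2,-0.034,0.04,-0.01\n0.088,0.2,-0.034,0.04,-0.01\n0.088,0.2,-0.034,0.04,-0.01"

```text
t: 4.15
eef_pos: [0.5067, 0.2551, 0.3566]
ee_rot: [-3.142, 0.0, 1.633]
force: [0.1, -0.3, 0.1]
width: 0.0878
gripper_force: 0.0
```

```bash
cat > mm.py <<'E'
from h import *
s=arm.get_state(); w2=arm.grab_frame('wrist'); np.savez('w2.npz',im=w2,T=Tw('wrist',s)); top=arm.grab_frame('top'); sc=arm.grab_frame('scene')
w1=np.load('w1.npz')['im']
np.savez('ts.npz',top=top,sc=sc)
def c(im,x,y,w,h,W,H): return cv2.resize(im[y:y+h,x:x+w,::-1],(W,H),interpolation=cv2.INTER_CUBIC)
a=c(w1,256,140,100,75,400,300); b=c(top,240,105,100,75,400,300); d=c(sc,180,190,100,75,400,300); e=c(w2,0,0,512,384,400,300)
cv2.imwrite('pics/m1.png',np.vstack([np.hstack([a,b]),np.hstack([d,e])]))
print(delta([.51,.28,.1],1.63))
E
python3 mm.py
```

```text
(array([0.0257, 0.0042, 0.2571]), 0.0012, array([ 0.809,  0.123, -0.008,  0.   , -1.439,  2.393]), array([0.5072, 0.254 , 0.3571]), array([ 3.1409e+00, -5.0000e-04,  1.6312e+00]))
```

View pics/m1.png

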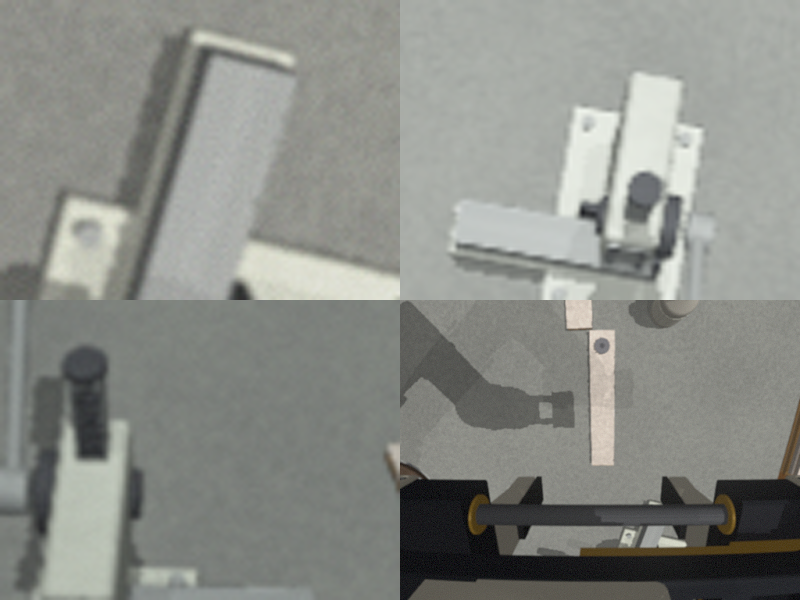

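```bash
cat > f.py <<'E'
from h import *
from scipy.optimize import least_squares
w1T=np.load('w1.npz')['T']; w2=np.load('w2.npz')
f=lambda x,y,ox,oy:np.array([(x+.5)/4-.5+ox,(y+.5)/4-.5+oy])
A={'-':f(207,50,256,140),'+':f(295,68,256,140)}; B={'-':f(49,242,240,105),'+':f(58,203,240,105)}
h={'bl':f(233,72,240,105),'br':f(283,80,240,105)}
for k in '+-':
    print(k,tri([ray('wrist',A[k],T=w1T),ray('top',B[k])]),onz(ray('wrist',A[k],T=w1T),.045),onz(ray('top',B[k]),.045))
l=f(136,298,256,140); print('leftedge pt',onz(ray('wrist',l,T=w1T),.045))
for k in h: print(k,onz(ray('top',h[k]),.214))
# press fit
pts=[('wrist',(-.02,.145,.045),A['-']),('wrist',(.02,.145,.045),A['+']),('top',(-.02,.145,.045),B['-']),('top',(.02,.145,.045),B['+']),('top',(.112,.022,.214),h['bl']),('top',(.112,-.022,.214),h['br'])]
def w(p,P): c,s=np.cos(p[2]),np.sin(p[2]); return np.array([p[0]+c*P[0]-s*P[1],p[1]+s*P[0]+c*P[1],P[2]])
def res(p):
    r=[]
    for n,P,uv in pts: r+=list(proj(n,w(p,P),T=w1T if n=='wrist' else None)[0]-uv)
    return np.array(r)
r=least_squares(res,[.6275,-.093,-.19],loss='soft_l1',x_scale=[.01,.01,.1]); print('press',r.x, r.fun.round(1)); np.save('press.npy',r.x)
a=.66; print('handle pred',w(r.x,(-.165*np.cos(a),-.055,.17+.165*np.sin(a))),'triang .489 -.1218 .2715')
# strip in w2 : white threshold
im=w2['im']; hsv=cv2.cvtColor(im,cv2.COLOR_RGB2HSV); 
m=((im.min(2)>165)).astype(np.uint8); m[300:]=0
cs,_=cv2.findContours(m,cv2.RETR_EXTERNAL,cv2.CHAIN_APPROX_NONE)
for c in cs:
    if cv2.contourArea(c)>300: print(cv2.minAreaRect(c),cv2.contourArea(c))
E
python3 f.py
```

```text
+ (array([0.6741, 0.0457, 0.0335]), [0.0009, 0.0009]) [0.6721 0.0479 0.045 ] [0.6708 0.0455 0.045 ]
- (array([0.6342, 0.0541, 0.0488]), [0.0012, 0.0012]) [0.6336 0.0536 0.045 ] [0.636  0.0541 0.045 ]
leftedge pt [ 0.6122 -0.0603  0.045 ]
bl [ 0.7391 -0.0965  0.214 ]
br [ 0.7319 -0.1361  0.214 ]
press [ 0.62500397 -0.09226767 -0.19517903] [-0.1 -0.1  0.3  1.   0.1  0.7 -0.2 -0.5 -1.3  0.  -0.2  0.4]
handle pred [ 0.48646336 -0.12094327  0.27116428] triang .489 -.1218 .2715
((258.5, 124.0), (172.0, 31.0), 90.0) 4895.5
((228.5, 17.5), (35.0, 33.0), 90.0) 1082.5
```

Call:
step_hand:
  moves: "0.088,0.03,0.003,0.15,0\n0.088,0.03,0.003,0.15,0\n0.088,0.03,0.003,0.15,0\n0.088,0.03,0.003,0.15,0\n0.088,0.03,0.003,0.15,0\n0.088,0.03,0.003,0.15,0"

```text
t: 4.8
eef_pos: [0.5081, 0.2838, 0.2064]
ee_rot: [-3.14, 0.002, 1.632]
force: [0.1, -0.1, 0.5]
width: 0.0875
gripper_force: 0.0
```

```bash
python3 - <<'E'
from h import *
s=arm.get_state(); w3=arm.grab_frame('wrist'); np.savez('w3.npz',im=w3,T=Tw('wrist',s))
ims=[]
for n in('w2','w3'):
    d=np.load(n+'.npz'); im=d['im']; T=d['T']
    m=(im.min(2)>165).astype(np.uint8); m[290:]=0
    cs,_=cv2.findContours(m,cv2.RETR_EXTERNAL,cv2.CHAIN_APPROX_NONE)
    for c in cs:
        if cv2.contourArea(c)>300:
            q=cv2.approxPolyDP(cv2.convexHull(c),4,True)[:,0]; print(n,q.tolist())
            print([onz(ray('wrist',p,T=T),.016)[:2].tolist() for p in q])
    ims.append(cv2.resize(im[:300,150:400,::-1],(400,480),interpolation=cv2.INTER_CUBIC))
cv2.imwrite('pics/m2.png',np.hstack(ims)); print(s['eef_pos'])
E
```

```text
w2 [[272, 38], [273, 209], [246, 210], [243, 39]]
[[0.5158, 0.4255], [0.5379, 0.1505], [0.4906, 0.1457], [0.4719, 0.4214]]
w2 [[244, 0], [245, 33], [214, 35], [212, 0]]
[[0.4706, 0.4757], [0.4745, 0.4301], [0.4277, 0.4246], [0.4232, 0.4732]]
w3 [[278, 39], [276, 258], [239, 260], [233, 40]]
[[0.519, 0.4257], [0.537, 0.1667], [0.4892, 0.1607], [0.4714, 0.4218]]
w3 [[235, 0], [236, 34], [192, 35], [190, 0]]
[[0.4717, 0.4608], [0.4743, 0.4279], [0.4276, 0.4245], [0.425, 0.4585]]
[0.5080956  0.28383358 0.20639125]
```

View pics/m2.png

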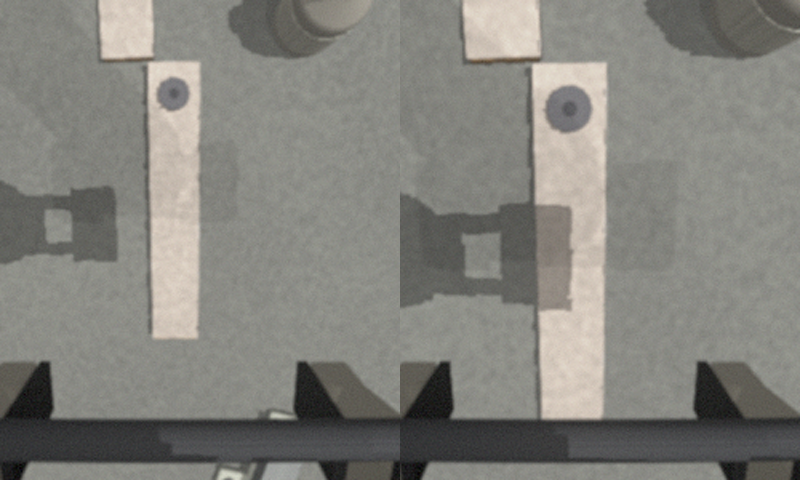

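Both crops show the strip clear of the offcut. The socket is at (173,94) in the left crop and (169,109) in the right one. The socket-end corners are at (148,62)/(200,61) and (131,64)/(206,63), and the near end is at (152,338)/(198,338).

```bash
python3 - <<'E'
from h import *
from scipy.optimize import least_squares
T={n:np.load(n+'.npz')['T'] for n in('w2','w3')}
g=lambda x,y:np.array([150+(x+.5)/1.6-.5,(y+.5)/1.6-.5])
print('socket',tri([ray('wrist',g(173,94),T=T['w2']),ray('wrist',g(169,109),T=T['w3'])]))
for a,b in(((148,62),(131,64)),((200,61),(206,63))): print('corner',tri([ray('wrist',g(*a),T=T['w2']),ray('wrist',g(*b),T=T['w3'])]))
# strip frame: y away from socket; yaw ~ -176.6deg; image right=+x world = strip -x
obs=[('w2',(.025,-.14),g(148,62)),('w2',(-.025,-.14),g(200,61)),('w2',(.025,.14),g(152,338)),('w2',(-.025,.14),g(198.5,338)),('w3',(.025,-.14),g(131,64)),('w3',(-.025,-.14),g(206,63))]
def res(p):
    c,s=np.cos(p[2]),np.sin(p[2]); r=[]
    for n,(x,y),uv in obs: r+=list(proj('wrist',[p[0]+c*x-s*y,p[1]+s*x+c*y,p[3]],T=T[n])[0]-uv)
    return np.array(r)
r=least_squares(res,[.51,.28,-3.08,.016],x_scale=[.01,.01,.1,.01]); print(r.x,r.fun.round(1))
p=r.x; print('socket pred',p[0]+np.sin(p[2])*.11,p[1]-np.cos(p[2])*.11)
np.save('strip.npy',p)
yaw=p[2]-np.pi/2+np.pi; yaw=(yaw+np.pi)%(2*np.pi)-np.pi
print(delta([p[0],p[1],.005],yaw),yaw)
E
```

```text
socket (array([0.4964, 0.3964, 0.0018]), [0.0002, 0.0002])
corner (array([0.4724, 0.4174, 0.0419]), [0.0001, 0.0001])
corner (array([ 0.5209,  0.4301, -0.0083]), [0.0003, 0.0003])
[ 0.50462053  0.28432415 -3.07259448  0.01481314] [-0.5 -0.1 -0.1  0.3  0.4  0.1 -0.4 -0.1  0.2 -0.2  0.2  0. ]
socket pred 0.4970367472878467 0.39406241673405495
(array([-0.    , -0.0047,  0.2033]), 3.1342, array([ 8.460e-01,  2.210e-01, -2.250e-01,  1.000e-03, -1.124e+00,
        2.357e+00]), array([0.509 , 0.2846, 0.2083]), array([ 3.1400e+00, -2.0000e-04,  1.6324e+00])) -1.5017981531429356
```

Call:
step_hand:
  moves: "0.088,0,-0.005,0.15,-0.007\n0.088,0,-0.005,0.15,-0.007\n0.088,0,-0.005,0.15,-0.007\n0.088,0,-0.005,0.15,-0.007\n0.088,0,-0.005,0.18,-0.007\n0.088,0,-0.005,0.19,-0.007\n0.088,0,-0.005,0.197,-0.007\n0.088,0,-0.005,0.203,-0.007\n0.088,0,-0.005,0.203,-0.007\n0.088,0,-0.005,0.203,-0.007"

```text
t: 5.68
eef_pos: [0.5039, 0.2855, 0.0052]
ee_rot: [3.14, -0.002, 1.64]
force: [0.4, 0.2, -0.3]
width: 0.0877
gripper_force: 0.0
```

Call:
step_hand:
  moves: "0.04,0,0,0,0\n0.04,0,0,0,0\n0.04,0,0,0,0\n0.04,0,0,0,0\n0.04,0,0,0,0\n0.04,0,0,0,0\n0.04,0,0,0,0\n0.04,0,0,0,0"
  squeeze: 30

```text
t: 6.35
eef_pos: [0.5031, 0.2849, 0.0038]
ee_rot: [3.141, -0.0, 1.64]
force: [0.9, 0.2, 1.1]
width: 0.0494
gripper_force: 30.0
```

Call:
step_hand:
  moves: "0.04,0,0,-0.02,0\n0.04,0,0,-0.06,0\n0.04,0,0,-0.1,0\n0.04,0,0,-0.14,0\n0.04,0,0,-0.18,0.1\n0.04,0,0,-0.2,0.2\n0.04,0,0,-0.2,0.3\n0.04,0,0,-0.2,0.4\n0.04,0,0,-0.2,0.5\n0.04,0,0,-0.2,0.6\n0.04,0,0,-0.2,0.7\n0.04,0,0,-0.2,0.8\n0.04,0,0,-0.2,0.9\n0.04,0,0,-0.2,1.0\n0.04,0,0,-0.2,1.1\n0.04,0,0,-0.2,1.2\n0.04,0,0,-0.2,1.3\n0.04,0,0,-0.2,1.4\n0.04,0,0,-0.2,1.5\n0.04,0,0,-0.2,1.6"

```text
t: 8.02
eef_pos: [0.5022, 0.2843, 0.2028]
ee_rot: [3.141, 0.002, 0.035]
force: [0.6, 0.4, -2.4]
width: 0.0496
gripper_force: 30.0
```

Call:
step_hand:
  moves: "0.04,0,0,0,0.1\n0.04,0,0,0,0.2\n0.04,0,0,0,0.3\n0.04,0,0,0,0.4\n0.04,0,0,0,0.5\n0.04,0,0,0,0.6\n0.04,0,0,0,0.7\n0.04,0,0,0,0.8\n0.04,0,0,0,0.9\n0.04,0,0,0,1.0\n0.04,0,0,0,1.1\n0.04,0,0,0,1.2\n0.04,0,0,0,1.3\n0.04,0,0,0,1.4\n0.04,0,0,0,1.5\n0.04,0,0,0,1.6\n0.04,0,0,0,1.7\n0.04,0,0,0,1.8\n0.04,0,0,0,1.8"

```text
t: 9.6
eef_pos: [0.5023, 0.2844, 0.2028]
ee_rot: [3.14, -0.001, -1.765]
force: [-0.4, 0.2, -2.0]
width: 0.0496
gripper_force: 30.0
```

```bash
python3 -c "
from h import *
print(delta([.669,.135,.205],-1.766))"
```

```text
(array([ 0.1145, -0.1924, -0.0023]), 0.0014, array([ 8.540e-01,  2.170e-01, -2.420e-01, -1.000e-03, -1.113e+00,
       -1.047e+00]), array([0.5023, 0.2844, 0.2028]), array([ 3.1403e+00, -1.1000e-03, -1.7646e+00]))
```

Call:
step_hand:
  moves: "0.04,0.02,-0.03,0,0\n0.04,0.04,-0.06,0,0\n0.04,0.06,-0.095,0,0\n0.04,0.08,-0.13,0,0\n0.04,0.1,-0.165,0,0\n0.04,0.115,-0.192,0,0\n0.04,0.115,-0.192,0,0\n0.04,0.115,-0.192,0.03,0\n0.04,0.115,-0.192,0.06,0\n0.04,0.115,-0.192,0.09,0\n0.04,0.115,-0.192,0.12,0\n0.04,0.115,-0.192,0.135,0\n0.04,0.115,-0.192,0.135,0\n0.04,0.115,-0.192,0.135,0"

```text
t: 10.77
eef_pos: [0.6692, 0.1354, 0.0676]
ee_rot: [3.14, -0.002, -1.757]
force: [0.4, -1.0, -0.6]
width: 0.05
gripper_force: 30.0
```

```bash
python3 - <<'E'
from h import *
s=arm.get_state(); w=arm.grab_frame('wrist'); top=arm.grab_frame('top'); sc=arm.grab_frame('scene'); np.savez('p1.npz',top=top,sc=sc,w=w,T=Tw('wrist',s))
c=lambda im,x,y,w,h,W,H: cv2.resize(im[y:y+h,x:x+w,::-1],(W,H),interpolation=cv2.INTER_CUBIC)
cv2.imwrite('pics/m3.png',np.vstack([np.hstack([c(top,190,95,150,112,400,300),c(sc,170,180,150,112,400,300)]),np.hstack([c(w,0,0,512,384,400,300),c(w,150,150,200,150,400,300)])]))
p=np.load('press.npy'); q=np.cos(p[2]),np.sin(p[2])
d=s['eef_pos'][:2]-p[:2]; print('TCP in press',q[0]*d[0]+q[1]*d[1],-q[1]*d[0]+q[0]*d[1]); print(delta([.6456,.0173,.068],-1.766))
E
```

```text
TCP in press -0.000766307826532267 0.23192899671424366
(array([0.1216, 0.0028, 0.0023]), 0.0075, array([ 0.484,  0.496, -0.151,  0.   , -0.921, -0.672]), array([0.671 , 0.1362, 0.0705]), array([-3.1391e+00,  1.5000e-03, -1.7585e+00]))
```

View pics/m3.png

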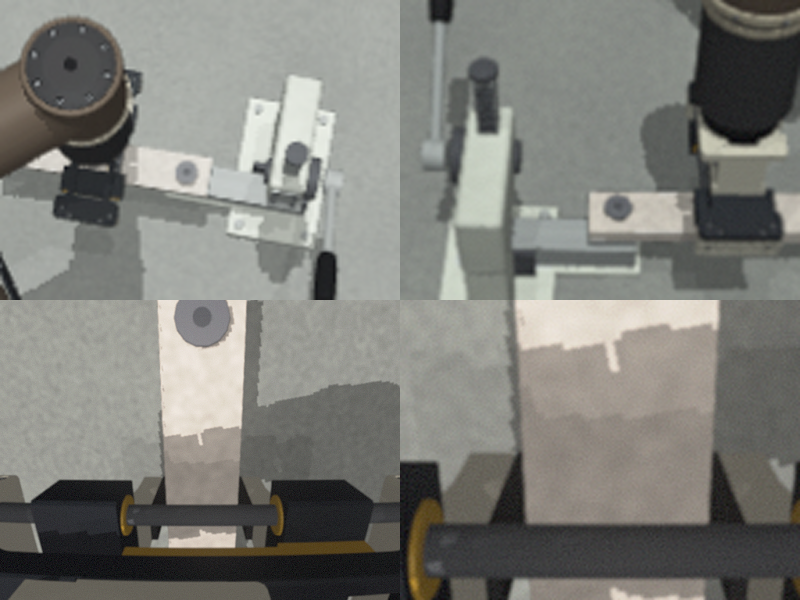

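The strip is held level in line with the bed, with the socket facing the press. The socket is at (186,172) in the top crop, (618,208) in the scene crop and (202,318) in the wrist crop.

```bash
python3 - <<'E'
from h import *
T=np.load('p1.npz')['T']; s=arm.get_state()
k=150/400
tp=(190+186.5*k-.5,95+172.5*k-.5); sc=(170+218.5*k-.5,180+208.5*k-.5); w=((202.5)*1.28-.5,18.5*1.28-.5)
R=[ray('top',tp),ray('scene',sc),ray('wrist',w,T=T)]
p=np.load('press.npy'); M=np.array([[np.cos(p[2]),np.sin(p[2])],[-np.sin(p[2]),np.cos(p[2])]])
P=lambda x:(M@(np.array(x[:2])-p[:2])).round(4)
x,e=tri(R); print(x,e,'press',P(x)); zz=.0676-.004+.016+.01
for r in R: print(onz(r,zz),P(onz(r,zz)))
print('tcp',P(s['eef_pos']),s['eef_pos'],delta([.6456,.0173,.068],-1.766)[:2])
E
```

```text
[0.6486 0.0286 0.0836] [0.0013, 0.002, 0.0014] press [-0.0003  0.1231]
[0.6479 0.0273 0.0896] [-0.0007  0.1217]
[0.6539 0.0293 0.0896] [0.0048 0.1249]
[0.6477 0.0293 0.0896] [-0.0013  0.1237]
tcp [0.0008 0.2331] [0.67099431 0.1362069  0.07049017] (array([0.1216, 0.0028, 0.0023]), 0.0075)
```

Call:
step_hand:
  moves: "0.04,0.015,0,0,0.007\n0.04,0.03,0,0,0.007\n0.04,0.045,0,0,0.007\n0.04,0.06,0,0,0.007\n0.04,0.075,0,0,0.007\n0.04,0.085,0.001,0,0.007\n0.04,0.095,0.001,0,0.007\n0.04,0.1,0.001,0,0.007\n0.04,0.1,0.001,0,0.007"

```text
t: 11.67
eef_pos: [0.6499, 0.0364, 0.0686]
ee_rot: [3.142, 0.0, -1.768]
force: [0.5, -0.6, -1.9]
width: 0.0498
gripper_force: 30.0
```

Call:
step_hand:
  moves: "0.04,0.004,0,0,0\n0.04,0.008,0,0,0\n0.04,0.012,0,0,0\n0.04,0.016,0,0,0\n0.04,0.02,0,0,0\n0.04,0.02,0,0,0\n0.04,0.02,0,0,0"

```text
t: 12.25
eef_pos: [0.6462, 0.0179, 0.0686]
ee_rot: [3.142, 0.0, -1.767]
force: [-0.6, -0.4, -2.8]
width: 0.0494
gripper_force: 30.0
```

```bash
python3 - <<'E'
from h import *
s=arm.get_state()
p=np.load('press.npy'); M=np.array([[np.cos(p[2]),np.sin(p[2])],[-np.sin(p[2]),np.cos(p[2])]])
print((M@(s['eef_pos'][:2]-p[:2])).round(4),s['eef_pos'],s['ee_rot'],s['force'])
E
```

```text
[-0.0006  0.1122] [0.64616509 0.0178768  0.06856879] [ 3.14158674e+00  1.05711946e-05 -1.76704507e+00] [-0.58230763 -0.44991163 -2.77248065]
```

Call:
step_hand:
  moves: "0.04,0,0,0.004,0\n0.04,0,0,0.008,0\n0.04,0,0,0.012,0\n0.04,0,0,0.015,0\n0.04,0,0,0.017,0\n0.04,0,0,0.018,0\n0.04,0,0,0.018,0"

```text
t: 12.83
eef_pos: [0.646, 0.018, 0.0501]
ee_rot: [3.141, -0.0, -1.767]
force: [0.8, -0.1, -1.4]
width: 0.0499
gripper_force: 30.0
```

```bash
python3 - <<'E'
from h import *
s=arm.get_state(); w=arm.grab_frame('wrist'); top=arm.grab_frame('top'); sc=arm.grab_frame('scene'); np.savez('p2.npz',top=top,sc=sc,w=w,T=Tw('wrist',s))
c=lambda im,x,y,w,h,W,H: cv2.resize(im[y:y+h,x:x+w,::-1],(W,H),interpolation=cv2.INTER_CUBIC)
cv2.imwrite('pics/m4.png',np.hstack([np.vstack([c(top,230,105,100,75,400,300),c(sc,170,195,100,75,400,300)]),c(w,156,0,200,300,400,600)]))
E
```

View pics/m4.png

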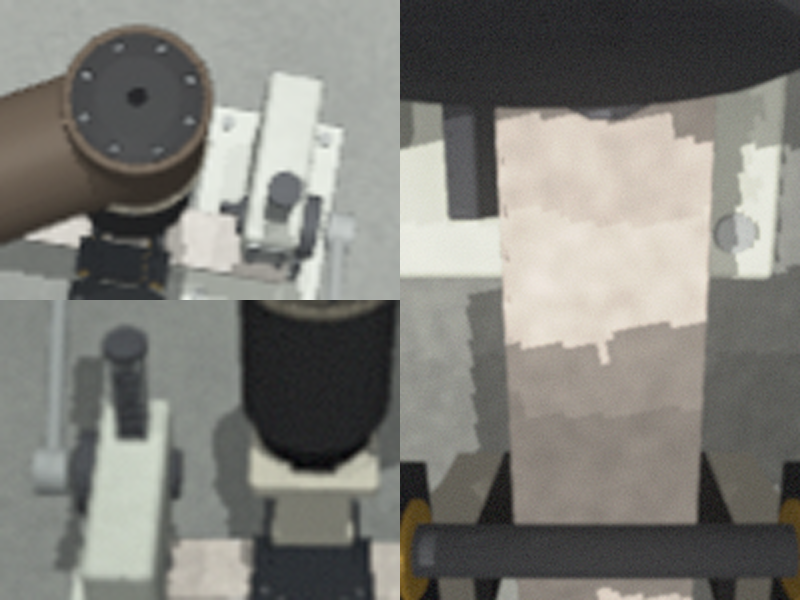

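The strip lies along the bed beside the fence, which is at the left edge (443–497) in the wrist crop, with its socket end under the head. I see no collision, and the measured side forces are small. I'll lower the last millimetre and release.

Call:
step_hand:
  moves: "0.04,0,0,0.0007,0\n0.04,0,0,0.0015,0\n0.04,0,0,0.0015,0"

```text
t: 13.23
eef_pos: [0.6461, 0.018, 0.049]
ee_rot: [3.142, 0.0, -1.767]
force: [0.7, 0.6, -2.2]
width: 0.0498
gripper_force: 30.0
```

```bash
python3 - <<'E'
from h import *
T=np.load('p2.npz')['T']; p=np.load('press.npy'); c,s=np.cos(p[2]),np.sin(p[2])
w=lambda X,Y,Z:[p[0]+c*X-s*Y,p[1]+s*X+c*Y,Z]
f=lambda uv:((uv-[156,0]+.5)*2-.5).round(0).tolist()
for n,P in {'fence corner top':w(.0265,.04,.055),'bedend':w(.02,.145,.045),'strip +x edge y.09 (x=.025)':w(.025,.09,.061),'y.05':w(.025,.05,.061),'-x edge y.09':w(-.025,.09,.061),'-x y.05':w(-.025,.05,.061)}.items(): print(n,f(proj('wrist',P,T=T)[0]))
print(arm.get_state()['force'])
E
```

```text
fence corner top [89.0, 223.0]
bedend [134.0, 569.0]
strip +x edge y.09 (x=.025) [101.0, 422.0]
y.05 [92.0, 267.0]
-x edge y.09 [293.0, 422.0]
-x y.05 [299.0, 266.0]
[ 0.69740431  0.56704906 -2.17161372]
```

```bash
python3 - <<'E'
from h import *
d=np.load('p2.npz'); w=d['w']
for r in (70,80,90,100,104,106,108,110,114): print(r,w[r,170:212].mean(1).astype(int).tolist())
E
```

```text
70 [151, 156, 155, 163, 176, 186, 185, 162, 118, 95, 87, 93, 94, 90, 89, 88, 91, 91, 94, 90, 94, 86, 80, 66, 64, 54, 57, 57, 58, 49, 53, 57, 55, 114, 178, 202, 208, 206, 202, 206, 203, 202]
80 [217, 217, 216, 215, 219, 216, 213, 194, 153, 104, 92, 96, 88, 91, 91, 97, 93, 90, 95, 99, 94, 92, 85, 78, 65, 59, 54, 59, 57, 57, 56, 54, 56, 74, 132, 183, 190, 180, 198, 209, 204, 207]
90 [217, 216, 218, 217, 219, 217, 222, 214, 180, 132, 103, 95, 94, 94, 96, 99, 95, 92, 96, 99, 96, 91, 92, 86, 74, 62, 56, 64, 59, 63, 64, 60, 62, 68, 126, 193, 215, 217, 214, 213, 212, 210]
100 [215, 218, 218, 216, 216, 218, 218, 221, 204, 173, 117, 98, 97, 96, 93, 95, 98, 99, 97, 98, 101, 93, 97, 91, 83, 72, 62, 66, 65, 70, 64, 64, 67, 57, 86, 138, 190, 209, 203, 203, 202, 201]
104 [218, 220, 217, 218, 218, 220, 218, 220, 210, 177, 126, 99, 99, 100, 99, 101, 102, 101, 100, 97, 101, 97, 99, 92, 83, 73, 67, 65, 66, 59, 66, 66, 64, 64, 80, 133, 187, 192, 179, 194, 208, 206]
106 [218, 219, 218, 218, 218, 220, 219, 220, 212, 176, 123, 102, 103, 103, 105, 105, 105, 109, 104, 104, 101, 96, 101, 91, 89, 76, 62, 60, 60, 67, 65, 64, 58, 63, 82, 131, 191, 201, 181, 191, 210, 216]
108 [220, 217, 220, 219, 217, 219, 220, 219, 219, 200, 152, 118, 98, 96, 95, 96, 98, 97, 101, 98, 97, 96, 96, 100, 90, 81, 82, 90, 103, 119, 124, 130, 138, 138, 147, 175, 208, 211, 198, 193, 211, 215]
110 [219, 219, 221, 221, 220, 221, 219, 223, 227, 218, 206, 192, 181, 177, 184, 185, 184, 185, 187, 189, 190, 188, 192, 198, 196, 192, 192, 195, 206, 212, 214, 213, 214, 213, 216, 217, 216, 218, 217, 217, 215, 219]
114 [228, 231, 228, 229, 228, 231, 229, 228, 227, 227, 228, 227, 229, 230, 228, 227, 229, 228, 228, 229, 228, 228, 228, 231, 228, 227, 229, 229, 230, 228, 229, 228, 227, 228, 224, 220, 216, 218, 217, 216, 213, 212]
```

```bash
python3 - <<'E'
from h import *
d=np.load('p2.npz'); T=d['T']; w=d['w']; p=np.load('press.npy'); M=np.array([[np.cos(p[2]),np.sin(p[2])],[-np.sin(p[2]),np.cos(p[2])]])
P=lambda uv,z:(M@(onz(ray('wrist',uv,T=T),z)[:2]-p[:2])).round(4)
print('fence edge r80,r104',P((193.5,80),.055),P((194.7,104),.055),'corner',P((195,108.7),.055))
for r in(70,104,130): 
    v=w[r].mean(1); print(r,[int(x) for x in v[300:320]])
print('strip L r104',P((204.9,104),.061),'L r80',P((204,80),.061))
print('socket col 256..262:');print(w[48:68,256:264:2].mean(2).astype(int).T.tolist())
print('socket edge if row 58',P((258,58),.069),P((258,58),.072))
E
```

```text
fence edge r80,r104 [0.029  0.0252] [0.029  0.0365] corner [0.0289 0.0387]
70 [210, 214, 194, 165, 142, 140, 149, 157, 160, 162, 160, 160, 157, 144, 143, 145, 146, 146, 144, 148]
104 [207, 203, 209, 210, 209, 211, 212, 216, 222, 222, 215, 181, 151, 146, 147, 144, 144, 149, 144, 147]
130 [216, 219, 219, 220, 220, 218, 218, 216, 216, 199, 174, 159, 165, 164, 163, 162, 162, 167, 166, 165]
strip L r104 [0.023  0.0364] L r80 [0.0229 0.0256]
socket col 256..262:
[[48, 51, 51, 51, 55, 65, 82, 109, 121, 120, 108, 131, 181, 206, 210, 208, 207, 202, 205, 200], [56, 51, 49, 49, 54, 64, 87, 110, 124, 119, 109, 132, 178, 199, 205, 205, 204, 209, 202, 201], [48, 60, 48, 48, 51, 75, 91, 106, 116, 119, 106, 111, 135, 158, 182, 200, 207, 204, 203, 201], [55, 56, 49, 53, 57, 74, 90, 88, 92, 89, 82, 99, 125, 156, 188, 204, 204, 207, 199, 199]]
socket edge if row 58 [-0.0021  0.0172] [-0.0022  0.0176]
```

Call:
step_hand:
  moves: "0.04,0,0,-0.002,0\n0.04,0.0015,-0.0035,-0.002,0\n0.04,0.0015,-0.0035,-0.002,0\n0.04,0.0015,-0.0035,-0.001,0\n0.04,0.0015,-0.0035,0,0\n0.04,0.0015,-0.0035,0,0\n0.04,0.0015,-0.0035,0,0"

```text
t: 13.82
eef_pos: [0.6492, 0.0159, 0.0489]
ee_rot: [3.141, -0.0, -1.767]
force: [-0.1, 0.2, -2.2]
width: 0.0497
gripper_force: 30.0
```

```bash
python3 - <<'E'
from h import *
s=arm.get_state(); w=arm.grab_frame('wrist'); T=Tw('wrist',s); np.savez('p3.npz',w=w,T=T)
p=np.load('press.npy'); M=np.array([[np.cos(p[2]),np.sin(p[2])],[-np.sin(p[2]),np.cos(p[2])]])
P=lambda uv,z:(M@(onz(ray('wrist',uv,T=T),z)[:2]-p[:2])).round(4)
for r in(80,104):
    print(r,w[r,176:216].mean(1).astype(int).tolist())
print(w[48:68,256:264:2].mean(2).astype(int).T.tolist()); print(w[100:120,190].mean(1).astype(int))
print(s['force'],s['eef_pos'])
E
```

```text
80 [214, 216, 215, 214, 218, 215, 219, 213, 176, 133, 99, 93, 93, 98, 93, 91, 91, 95, 93, 88, 94, 94, 94, 86, 71, 66, 55, 78, 127, 183, 210, 205, 207, 205, 206, 202, 207, 204, 203, 205]
104 [216, 218, 216, 218, 221, 217, 218, 218, 217, 205, 158, 108, 96, 98, 98, 94, 100, 97, 99, 96, 96, 101, 98, 90, 93, 84, 69, 61, 80, 134, 186, 212, 210, 204, 207, 201, 203, 200, 201, 201]
[[49, 53, 49, 49, 55, 55, 55, 55, 56, 52, 54, 51, 49, 61, 118, 182, 203, 201, 201, 206], [43, 51, 54, 52, 60, 50, 52, 53, 48, 50, 51, 59, 55, 52, 115, 184, 203, 204, 200, 196], [51, 56, 50, 52, 52, 53, 48, 57, 53, 51, 51, 57, 45, 59, 119, 184, 203, 208, 198, 198], [48, 50, 50, 53, 50, 53, 55, 55, 55, 56, 57, 49, 52, 56, 111, 168, 200, 203, 201, 197]]
[ 97  98  99  95  98  97 101  98  99 102 102 101 117 167 212 225 230 229
 227 227]
[-0.05710078  0.17467182 -2.16332527] [0.64920647 0.01585874 0.04891611]
```

Call:
step_hand:
  moves: "0.04,0,0,0.0007,0\n0.04,0,0,0.0007,0\n0.06,0,0,0.0007,0\n0.088,0,0,0.0007,0\n0.088,0,0,0.0007,0\n0.088,0,0,0.0007,0\n0.088,0,0,0.0007,0\n0.088,0,0,0.0007,0\n0.088,0,0,0.0007,0"

```text
t: 14.62
eef_pos: [0.6493, 0.0159, 0.0483]
ee_rot: [3.142, -0.0, -1.767]
force: [0.5, 0.2, -0.9]
width: 0.0863
gripper_force: 0.0
```

Call:
step_hand:
  moves: "0.088,0,0,-0.02,0\n0.088,0,0,-0.05,0\n0.088,-0.02,0,-0.09,0\n0.088,-0.04,0,-0.13,0\n0.088,-0.06,0,-0.17,0\n0.088,-0.08,0,-0.2,0\n0.088,-0.1,0,-0.24,0\n0.088,-0.1,0,-0.28,0\n0.088,-0.1,0,-0.3,0\n0.088,-0.1,0,-0.3,0\n0.088,-0.1,0,-0.3,0"

```text
t: 15.53
eef_pos: [0.6693, 0.1145, 0.3505]
ee_rot: [-3.138, 0.002, -1.766]
force: [0.0, 0.7, -1.6]
width: 0.0875
gripper_force: 0.0
```

```bash
python3 - <<'E'
from h import *
top=arm.grab_frame('top'); sc=arm.grab_frame('scene'); w=arm.grab_frame('wrist')
c=lambda im,x,y,w,h,W,H: cv2.resize(im[y:y+h,x:x+w,::-1],(W,H),interpolation=cv2.INTER_CUBIC)
cv2.imwrite('pics/m5.png',np.vstack([np.hstack([c(top,190,95,150,112,400,300),c(sc,170,180,150,112,400,300)]),np.hstack([c(w,0,0,512,384,400,300),c(w,150,0,200,150,400,300)])]))
p=np.load('press.npy'); cc,s=np.cos(p[2]),np.sin(p[2])
a=.66; g=np.array([p[0]+cc*-.165*np.cos(a)-s*-.055,p[1]+s*-.165*np.cos(a)+cc*-.055,.17+.165*np.sin(a)]); print(g)
print(delta(g+[0,0,.08],p[2]))
E
```

```text
[ 0.48646336 -0.12094327  0.27116428]
(array([ 0.2657,  0.1326, -0.0037]), -1.5718, array([ 0.455,  0.321,  0.224, -0.   , -1.476, -0.651]), array([0.6683, 0.1138, 0.347 ]), array([ 3.1396e+00, -9.0000e-04, -1.7670e+00]))
```

View pics/m5.png

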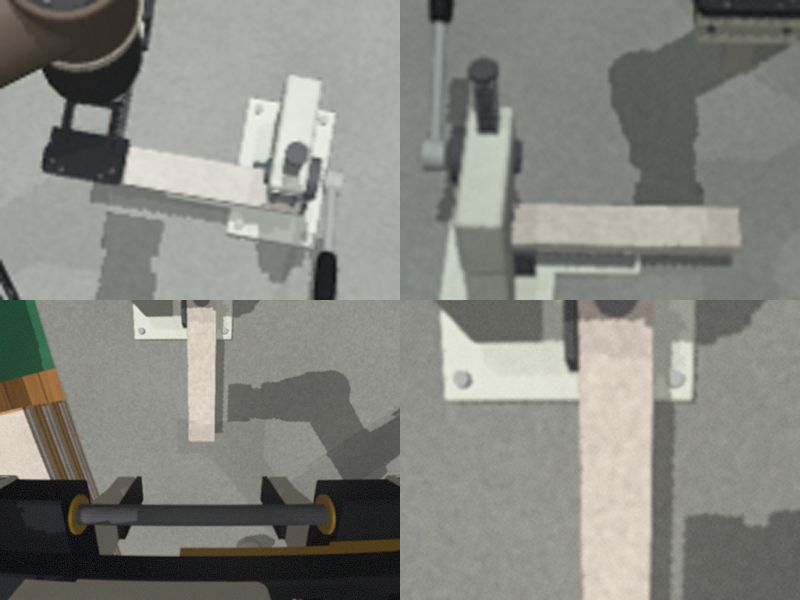

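The strip lies flat along the bed with nothing touching it. In the scene crop it runs from (513,225) to (740,228) with its socket end under the head, and the lever is still up. I'll move on to the handle.

Call:
step_hand:
  moves: "0.088,0.03,0.015,0,0.12\n0.088,0.06,0.03,0,0.24\n0.088,0.09,0.045,0,0.36\n0.088,0.12,0.06,0,0.48\n0.088,0.15,0.075,0,0.6\n0.088,0.18,0.09,0,0.72\n0.088,0.21,0.105,0,0.84\n0.088,0.24,0.12,0,0.96\n0.088,0.266,0.13,0,1.08\n0.088,0.266,0.13,0,1.2\n0.088,0.266,0.13,0,1.32\n0.088,0.266,0.13,0,1.44\n0.088,0.266,0.13,0,1.57\n0.088,0.266,0.13,0,1.57\n0.088,0.266,0.13,0,1.57"

```text
t: 16.93
eef_pos: [0.4891, -0.1218, 0.3475]
ee_rot: [-3.141, -0.002, 2.95]
force: [-0.7, -0.3, -0.2]
width: 0.0878
gripper_force: 0.0
```

```bash
python3 - <<'E'
from h import *
s=arm.get_state(); w=arm.grab_frame('wrist'); T=Tw('wrist',s); top=arm.grab_frame('top'); sc=arm.grab_frame('scene')
c=lambda im,x,y,w,h,W,H: cv2.resize(im[y:y+h,x:x+w,::-1],(W,H),interpolation=cv2.INTER_CUBIC)
cv2.imwrite('pics/m6.png',np.vstack([c(w,0,0,512,384,800,600)]))
print(delta([.489,-.122,.252],-.195)); print('proj centre',proj('wrist',[.489,-.122,.271],T=T)*1.5625)
E
```

```text
(array([ 0.0002, -0.0005,  0.096 ]), 3.1446, array([ 0.147,  0.015, -0.146, -0.   , -1.411, -1.909]), array([ 0.4894, -0.1216,  0.348 ]), array([-3.1414e+00, -7.0000e-04,  2.9496e+00]))
proj centre [[402.31178897 313.51621856]]
```

View pics/m6.png

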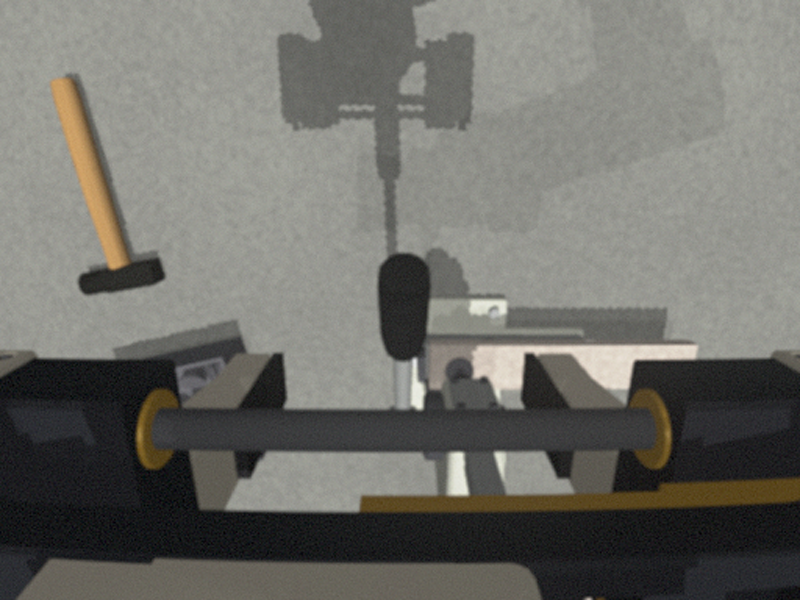

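The wrist view shows the handle at (379–429, 253–360), centred at (404,306) against a predicted (402,313). It sits centred between the open fingers.

Call:
step_hand:
  moves: "0.088,0,0,0.03,0\n0.088,0,0,0.06,0\n0.088,0,0,0.08,0\n0.088,0,0,0.09,0\n0.088,0,0,0.096,0\n0.088,0,0,0.096,0\n0.088,0,0,0.096,0"

```text
t: 17.67
eef_pos: [0.4901, -0.1217, 0.2533]
ee_rot: [-3.141, 0.001, 2.947]
force: [-0.5, 0.3, 0.8]
width: 0.0874
gripper_force: 0.0
```

Call:
step_hand:
  moves: "0.02,0,0,0,0\n0.02,0,0,0,0\n0.02,0,0,0,0\n0.02,0,0,0,0\n0.02,0,0,0,0\n0.02,0,0,0,0\n0.02,0,0,0,0\n0.02,0,0,0,0\n0.02,0,0,0,0\n0.02,0,0,0,0"
  squeeze: 45

```text
t: 18.5
eef_pos: [0.4895, -0.1216, 0.2523]
ee_rot: [-3.142, -0.0, 2.946]
force: [-0.2, -1.3, -0.6]
width: 0.0268
gripper_force: 1.1
```

Call:
step_hand:
  moves: "0.02,0,0,0,0\n0.02,0,0,0,0\n0.02,0.01,0,0.014,0\n0.02,0.0175,0,0.028,0\n0.02,0.024,0,0.043,0\n0.02,0.029,0,0.059,0\n0.02,0.032,0,0.075,0\n0.02,0.034,0,0.091,0\n0.02,0.034,0,0.091,0\n0.02,0.034,0,0.091,0"
  squeeze: 45

```text
t: 19.33
eef_pos: [0.4557, -0.1151, 0.1616]
ee_rot: [-3.141, -0.001, 2.947]
force: [-3.2, 0.1, 5.3]
width: 0.0246
gripper_force: 45.0
```

```bash
python3 -c "
from h import *
s=arm.get_state();print(s['force'],s['moment'],s['gripper_force'])"
```

```text
[-3.19144807  0.11541361  5.2648034 ] [-0.04457456  1.18442003 -0.01056456] 44.99738126993179
```

Call:
step_hand:
  moves: "0.02,0,0,0.011,0\n0.02,0,0,0.022,0\n0.02,-0.001,0,0.033,0\n0.02,-0.003,0,0.043,0\n0.02,-0.006,0,0.054,0\n0.02,-0.009,0,0.065,0\n0.02,-0.009,0,0.065,0\n0.02,-0.009,0,0.065,0"
  squeeze: 45

```text
t: 20.0
eef_pos: [0.4642, -0.1168, 0.0968]
ee_rot: [-3.141, -0.002, 2.946]
force: [-6.9, 0.4, 7.8]
width: 0.0245
gripper_force: 45.0
```

```bash
cat > ang.py <<'E'
from h import *
s=arm.get_state(); p=np.load('press.npy')+[.0025,-.0005,0]; d=s['eef_pos'][:2]-p[:2]; c,n=np.cos(p[2]),np.sin(p[2])
X=c*d[0]+n*d[1]; Z=s['eef_pos'][2]+arm.hold_point_z-.17
print('a',.66-np.arctan2(Z,-X),'r',np.hypot(X,Z),'y',-n*d[0]+c*d[1],s['force'],s['moment'],s['gripper_force'],s['eef_pos'])
E
python3 ang.py
```

```text
a 0.9967611061509439 r 0.1647531060575445 y -0.05527654405674785 [-6.93858415  0.44825763  7.76492227] [ 0.24849492  1.86350247 -0.05098776] 44.99978542327881 [ 0.46423708 -0.11683688  0.09676032]
```

Call:
step_hand:
  moves: "0.02,-0.002,0,0.005,0\n0.02,-0.004,0,0.01,0\n0.02,-0.006,0,0.015,0\n0.02,-0.009,0,0.02,0\n0.02,-0.0115,0,0.0255,0\n0.02,-0.0115,0,0.0255,0\n0.02,-0.0115,0,0.0255,0\n0.02,-0.0115,0,0.0255,0"
  squeeze: 45

```text
t: 20.67
eef_pos: [0.4749, -0.119, 0.0718]
ee_rot: [-3.141, -0.003, 2.946]
force: [-7.9, 1.8, 9.9]
width: 0.0249
gripper_force: 45.0
```

```bash
python3 ang.py; python3 - <<'E'
from h import *
top=arm.grab_frame('top'); sc=arm.grab_frame('scene')
c=lambda im,x,y,w,h,W,H: cv2.resize(im[y:y+h,x:x+w,::-1],(W,H),interpolation=cv2.INTER_CUBIC)
cv2.imwrite('pics/m7.png',np.hstack([c(top,230,95,120,180,400,600),c(sc,150,120,120,180,400,600)]))
p=np.load('press.npy')+[.0025,-.0005,0]; cc,s=np.cos(p[2]),np.sin(p[2])
for a in(1.0,1.17,1.3):
  for R in(.06,.09,.129):
    X,Y,Z=-R*np.cos(.66-a),-.055,.17+R*np.sin(.66-a); P=[p[0]+cc*X-s*Y,p[1]+s*X+cc*Y,Z]
    print(a,R,((proj('top',P)-[230,95])*10/3).round(),((proj('scene',P)-[150,120])*10/3).round())
E
```

```text
a 1.1624415330250315 r 0.1649742225772977 y -0.05533286749550476 [-7.89431299  1.80469164  9.91133074] [ 0.61385672  2.69213447 -0.00468829] 45.00273138284683 [ 0.47493287 -0.1190088   0.0717539 ]
1.0 0.06 [[267. 285.]] [[120. 352.]]
1.0 0.09 [[261. 315.]] [[125. 334.]]
1.0 0.129 [[254. 353.]] [[131. 312.]]
1.17 0.06 [[266. 283.]] [[121. 363.]]
1.17 0.09 [[261. 310.]] [[126. 351.]]
1.17 0.129 [[253. 346.]] [[132. 336.]]
1.3 0.06 [[266. 279.]] [[121. 372.]]
1.3 0.09 [[260. 305.]] [[126. 364.]]
1.3 0.129 [[253. 339.]] [[133. 354.]]
```

View pics/m7.png

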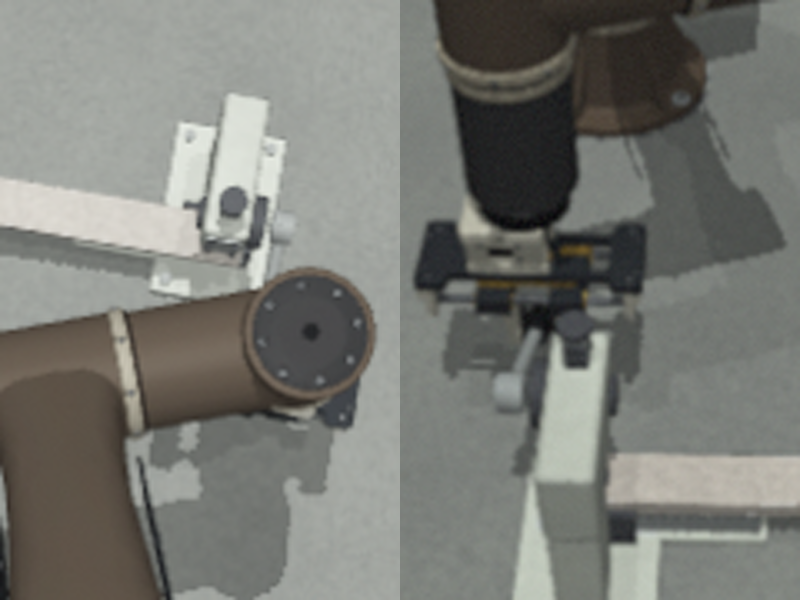

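```bash
python3 - <<'E'
from h import *
ts=np.load('ts.npz'); up=(170+84.5*.375-.5,180+70.5*.375-.5); dn=(150+176.5*.3-.5,120+323.5*.3-.5)
upt=(190+295.5*.375-.5,95+154.5*.375-.5); dnt=(230+233.5*.3-.5,95+203.5*.3-.5)
a,e=tri([ray('scene',up),ray('top',upt)]); b,e2=tri([ray('scene',dn),ray('top',dnt)]); print(a,e,b,e2,(a-b)[2]/.036)
# automatic: dark knob blob shift along vertical
for z in (.030,.036,.042,.048): print(z,proj('scene',a-[0,0,z])[0]-dn,proj('top',a-[0,0,z])[0]-dnt)
E
python3 ang.py
```

```text
[ 0.6271 -0.0926  0.2866] [0.0005, 0.0005] [ 0.6257 -0.0929  0.2479] [0.0015, 0.0015] 1.0750000000000004
0.03 [-0.65563491 -2.03291299] [-0.33177954 -1.0707662 ]
0.036 [-0.49836201 -0.36137984] [-0.51538089 -0.67073953]
0.042 [-0.34228799  1.29507693] [-0.69735169 -0.27428088]
0.048 [-0.18740173  2.93663685] [-0.8777134   0.11865692]
a 1.1618878228698675 r 0.16495847726282958 y -0.055314070188095046 [-8.91058581  1.5419026  11.42637739] [ 0.58792714  2.71466194 -0.01994322] 45.00280201435089 [ 0.47490692 -0.11898451  0.07184154]
```

```bash
python3 - <<'E'
from h import *
ts=np.load('ts.npz'); sc=[arm.grab_frame('scene') for _ in range(4)]; tp=[arm.grab_frame('top') for _ in range(4)]
def run(n,A,B,c0,half,K0):
    c=np.round(c0).astype(int); S=8
    g=lambda i:cv2.resize(cv2.cvtColor(i,cv2.COLOR_RGB2GRAY)[c[1]-30:c[1]+30,c[0]-30:c[0]+30],None,fx=S,fy=S,interpolation=cv2.INTER_CUBIC)
    a=g(A); b=g(B); w,h=half; t=a[240-h*S:240+h*S//3,240-w*S:240+w*S]
    r=cv2.matchTemplate(b,t,cv2.TM_CCOEFF_NORMED); _,v,_,l=cv2.minMaxLoc(r); s=np.array([l[0]-(240-w*S),l[1]-(240-h*S)])/S
    return s,round(v,3)
a=np.array([.6271,-.0926,.2866])
A=np.mean(np.stack([ts['sc']]),0).astype(np.uint8); B=np.mean(np.stack(sc),0).astype(np.uint8)
for hw in((6,5),(7,6),(6,6)): print('scene',run('scene',A,B,proj('scene',a)[0],hw,0))
A=ts['top'];B=np.mean(np.stack(tp),0).astype(np.uint8)
for hw in((6,5),(7,6)): print('top',run('top',A,B,proj('top',a)[0],hw,0))
for z in(.036,.039,.042,.045): print(z,proj('scene',a-[0,0,z])[0]-proj('scene',a)[0],proj('top',a-[0,0,z])[0]-proj('top',a)[0])
E
```

```text
scene (array([ 17.375, -15.25 ]), 0.912)
scene (array([ 17.375, -15.25 ]), 0.863)
scene (array([ 17.375, -15.375]), 0.915)
top (array([-1.125,  3.125]), 0.976)
top (array([-1.   ,  3.125]), 0.963)
0.036 [ 0.96201491 10.26179818] [-1.12684456  2.455391  ]
0.039 [ 1.04020108 11.09189984] [-1.21803243  2.65406335]
0.042 [ 1.11808893 11.91825496] [-1.30881536  2.85184964]
0.045 [ 1.19567983 12.7408859 ] [-1.39919603  3.04875574]
```

```bash
python3 - <<'E'
from h import *
ts=np.load('ts.npz'); B=np.mean(np.stack([arm.grab_frame('scene') for _ in range(4)]),0).astype(np.uint8); A=ts['sc']
a=np.array([.6271,-.0926,.2866]); c=np.round(proj('scene',a)[0]).astype(int); S=8
g=lambda i,oy:cv2.resize(cv2.cvtColor(i,cv2.COLOR_RGB2GRAY)[c[1]-30+oy:c[1]+30+oy,c[0]-30:c[0]+30],None,fx=S,fy=S,interpolation=cv2.INTER_CUBIC)
for u,d,w in((5,4,6),(3,3,6),(2,5,6),(5,4,4)):
    t=g(A,0)[240-u*S:240+d*S,240-w*S:240+w*S]; b=g(B,11)
    m=4; sub=b[240-(u+m)*S:240+(d+m)*S,240-(w+m)*S:240+(w+m)*S]
    r=cv2.matchTemplate(sub,t,cv2.TM_CCOEFF_NORMED); _,v,_,l=cv2.minMaxLoc(r); print(l[0]/S-m,l[1]/S-m+11,round(v,3))
E
```

```text
-4.0 7.0 0.259
1.75 15.0 0.124
1.75 15.0 0.481
2.0 13.0 0.247
```

```bash
python3 - <<'E'
from h import *
B=np.mean(np.stack([arm.grab_frame('scene') for _ in range(3)]),0)
for r in range(214,236,2): print(r,B[r,180:200].mean(1).astype(int).tolist())
p=np.load('press.npy')+[.0025,-.0005,0]; cc,s=np.cos(p[2]),np.sin(p[2])
for a in(1.08,1.17,1.25):
    R=.129; X,Y,Z=-R*np.cos(.66-a),-.055,.17+R*np.sin(.66-a); print(a,proj('scene',[p[0]+cc*X-s*Y,p[1]+s*X+cc*Y,Z]))
E
python3 ang.py
```

```text
214 [61, 61, 63, 74, 83, 68, 41, 23, 23, 21, 21, 19, 22, 21, 23, 28, 35, 46, 55, 66]
216 [86, 90, 91, 91, 90, 78, 51, 22, 21, 23, 25, 25, 23, 21, 20, 26, 53, 73, 79, 78]
218 [89, 91, 91, 90, 94, 96, 65, 34, 46, 74, 71, 55, 34, 21, 17, 24, 39, 65, 77, 77]
220 [86, 88, 87, 89, 93, 98, 73, 63, 106, 130, 129, 108, 68, 32, 43, 81, 106, 93, 70, 68]
222 [86, 89, 88, 89, 90, 91, 85, 107, 127, 128, 113, 83, 53, 47, 71, 112, 154, 151, 109, 71]
224 [79, 82, 86, 87, 86, 91, 106, 124, 128, 116, 95, 79, 75, 75, 86, 131, 172, 181, 136, 83]
226 [78, 77, 77, 77, 80, 99, 123, 128, 120, 98, 82, 77, 78, 72, 94, 153, 183, 184, 142, 84]
228 [77, 77, 78, 81, 99, 121, 130, 121, 103, 80, 69, 67, 65, 64, 96, 155, 186, 187, 152, 95]
230 [77, 76, 75, 88, 114, 127, 123, 107, 85, 74, 74, 74, 72, 77, 114, 160, 186, 193, 181, 147]
232 [134, 136, 135, 135, 136, 135, 123, 99, 78, 70, 75, 77, 76, 94, 144, 175, 187, 191, 189, 189]
234 [157, 157, 155, 154, 156, 150, 126, 94, 80, 79, 79, 78, 77, 95, 148, 179, 188, 189, 189, 188]
1.08 [[189.57727692 216.91988789]]
1.17 [[189.68369415 220.65261932]]
1.25 [[189.73677599 224.05091722]]
a 1.1615158360927271 r 0.16496930243889035 y -0.05533462322549618 [-8.22074029  2.23216827 10.60804389] [ 0.62130065  2.69216196 -0.04570556] 45.00274568796158 [ 0.47486467 -0.11899711  0.07189014]
```

Call:
step_hand:
  moves: "0.02,-0.001,0,0.001,0\n0.02,-0.001,0,0.002,0\n0.02,-0.002,0,0.003,0\n0.02,-0.002,0,0.003,0\n0.02,-0.002,0,0.003,0\n0.02,-0.002,0,0.003,0\n0.02,-0.002,0,0.003,0\n0.02,-0.002,0,0.003,0"
  squeeze: 45

```text
t: 22.18
eef_pos: [0.4765, -0.1193, 0.0688]
ee_rot: [-3.141, -0.003, 2.946]
force: [-10.3, 2.2, 11.1]
width: 0.0247
gripper_force: 45.0
```

```bash
python3 ang.py; python3 -c "
from station import arm
print(arm.job_done())"
```

```text
a 1.1826231414922175 r 0.16502520497594367 y -0.05533179009794592 [-10.3260876    2.20961258  11.0865783 ] [ 0.8560549   3.05111365 -0.03189079] 45.0032776594162 [ 0.47649142 -0.11931583  0.06882687]
the job is handed in; nothing more can be done
None
```

I handed the job in at about 22 s: the strip lies on the bed, let go, with its socket about 2 mm off the ram axis, and the robot is still holding the lever down at about 1.18 rad. By the lever geometry, that squeezes the nose about 6.5 mm with the socket home. I couldn't see nose or socket directly, a rougher image check read the lever up to about 0.1 rad less, and no verdict came back.

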